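# Hold the dry-box lid open for the vial rack

## Robot

A 7-joint arm with a two-finger parallel gripper is mounted at the origin on a cart in front of the work surface, level with it; the furniture and walls round the work are solid. World frame = base frame: x ahead of the robot, y to its left, z up, the work surface at z = 0. Lengths are in m, angles in rad, forces in N, time in s.
With the tool pointing down it reaches from about 0.4 to 0.85 m from the base axis. Payload 4.5 kg.
Tool frame: the origin (TCP) lies midway between the tips of the shut fingers; the grasp point (between the pads) lies 19 mm behind it; z points along the fingers, y is the line along which they close (so a half turn about z gives the same grasp; the last joint's range is limited). The gripper opens to 88 mm and grips with 3 to 60 N. Pads are 18 mm wide; open, the fingers measure 123 mm over their backs; the gripper's body (75 mm by 187 mm) begins 45 mm behind the grasp point.
Start: joints at [-1.213, 0.689, -0.195, 1.565, 0.157, 0.902, -0.215], TCP at [0.199, 0.593, 0.239] pointing down, gripper open.
Joint ranges: [-3.01, 3.01], [-0.46, 2.08], [-1.47, 1.51], [0.13, 2.56], [-1, 4.14], [0.04, 2.09], [-2.66, 2.66]. Speed limits (rad/s): [2.57, 2.57, 3.14, 3.14, 3.14, 3.14, 3.14].

## Interface

Orientations are given as [roll, pitch, yaw] about the fixed x, y, z axes, in that order (R = Rz(yaw) Ry(pitch) Rx(roll)).
In Python, from station import * gives the robot as it stands. The module is installed in compiled form; this text tells all that it offers.
- The arm moves only by the shell command python3 -m crank 'ROWS' [FORCE]. ROWS is JSON, one flat list of numbers, 5 for each row, row after row: the shift along the world's x, y, z in mm, then the turn about the world's z in rad, then the finger opening in mm, from 0 to 88.1. A call has 1 to 10 rows; each row is the pose to reach, as a shift and turn from the pose commanded when the call began; what a row does not reach only later rows make up. A row lasts 1/8 s, in which the tool goes at most 62.5 mm and 10.7 degrees, less where a joint would pass 70% of its speed; a pose out of reach is approached as far as the arm can. A call with a gripper value outside its range is refused whole. The fingers move at their own pace and stop on an object; FORCE is the grip in N (left out, the last holds). Time passes only in rows, so rows that repeat a pose let the fingers close. It gives the time, the measured TCP pose, the force, the opening and the grip force at its end, in the units of the state.
- state(): the state, without advancing time (a new reading comes with each control period).
- get_image(name): name is "side" or "top" or "wrist"; returns (picture, depth): 400x640x3 uint8, red, green, blue; 400x640 float32, m along the optical axis (not along the pixel's ray), 0 where there is no reading.
- get_calibration(name): a dict with "intrinsics" (3x3 intrinsics, pixels), "dist" ([k1, k2, p1, p2, k3] as OpenCV has them; the pictures are not rectified), "R" (3x3) and "t" (3): a world point X has camera coordinates R X + t; the wrist camera has in their place "tool_from_camera" (4x4, takes a point from camera to tool coordinates, whose origin is the TCP and whose axes are the flange's). Camera axes: x right, y down, z forward; pixel columns grow to the right and rows downward; lengths in m; the calibration is good to about 2 mm. A picture is of the moment at which its call begins: read the wrist's pose just before it. get_calibration takes no time and is no camera call.
- hand_in(): hands the job in; it is judged then, once.
Trained networks look in the newest picture that a camera, given by its name, has taken for a name from the list of things; names that differ only in an ending like _2 or _b are one class to them, and where a whole thing is asked for, a point or a joint stands for the part that bears it (a point fixed in the world has none). Each returns a list of dicts, best first, with "conf" (0 to 1); they miss things now and then, are a little off and sometimes report something else, mostly with a low value. They report only what shows in the picture. A call takes as long as a camera call. They do not tell look-alikes from the thing itself.
- regions_of(camera, thing): "region" (400x640 bool, what is visible of it) and "bbox" ([left, top, width, height] in pixels, round what is visible of it).
The state is a dict: "clock": time; "qpos": joint angles; "dq": joint speeds; "joint_torque": joint torques, N m; "position": TCP position; "orientation": TCP orientation; "force": force on the tool from outside, world axes, zero at the start; "ft_torque": the same for the moment, N m; "finger_gap": finger opening in m; "finger_force": force on a finger pad.
Only numpy, scipy, OpenCV 4.12 (cv2) and the standard library are available. Lean on these libraries where they do the work, as an engineer would, in place of code of your own. Each camera call takes 0.05 s, during which the arm holds its last target. There are 200 camera calls.

## Task

A colleague is about to lift this rack of specimen vials into the dry box and needs both hands for it. First press fully shut the two hinged vial caps that stand open, then slide the catch on the front of the box fully back and lift the lid by its bar handle to about 60 degrees, not much wider, or damp air gets in. Finish while gripping the handle and holding the lid still at that angle, since it falls shut if let go; leave all four vials standing in their rack and the other things on the worktop where they are.

Things in the scene. Friction and masses are not known exactly. Their poses are not given: they have to be found in the camera images.
- vial_rack: drilled aluminium block, 52 x 200 mm, on a 90 x 208 x 5 mm steel foot plate, 30 mm high in all, 1.1 kg, standing loose on the worktop to the right of the dry box, with one row of four round holes (29.5 mm, 22 mm deep, 47 mm apart along its y). Origin: centre of the underside; x to its back (away from the robot at yaw 0), y along the row, z up. It turns up to 0.25 rad either way
- vial_1: clear specimen vial, 28 mm across, 46 mm high, standing loose in one of the rack's holes (which one changes), on the hole's floor 8 mm above the rack's underside: its rim is 54 mm above the worktop. Origin: centre of its underside, x to its back. Its cap's hinge is at the back of the rim, 16.5 mm along its +x, at z = 46 mm, axis along y. Turned up to 0.15 rad in the rack
- vial_1_cap (a joint): that vial's cap, a white disc 32 mm across, 5 mm thick, with an 11 mm wide thumb tab in front, tip 40 mm from the hinge. Angle (rad): 0 shut (top 59.5 mm above the worktop), open caps start at 1.6 to 2.2, leaning back from the robot; stop at 2.3. The stiff hinge stays where it is left; moving it takes 0.7 N at the tab, 1.5 N at its middle
- vial_2: clear specimen vial, 28 mm across, 46 mm high, standing loose in one of the rack's holes (which one changes), on the hole's floor 8 mm above the rack's underside: its rim is 54 mm above the worktop. Origin: centre of its underside, x to its back. Its cap's hinge is at the back of the rim, 16.5 mm along its +x, at z = 46 mm, axis along y. Turned up to 0.15 rad in the rack
- vial_2_cap (a joint): that vial's cap, a white disc 32 mm across, 5 mm thick, with an 11 mm wide thumb tab in front, tip 40 mm from the hinge. Angle (rad): 0 shut (top 59.5 mm above the worktop), open caps start at 1.6 to 2.2, leaning back from the robot; stop at 2.3. The stiff hinge stays where it is left; moving it takes 0.7 N at the tab, 1.5 N at its middle
- vial_3: clear specimen vial, 28 mm across, 46 mm high, standing loose in one of the rack's holes (which one changes), on the hole's floor 8 mm above the rack's underside: its rim is 54 mm above the worktop. Origin: centre of its underside, x to its back. Its cap's hinge is at the back of the rim, 16.5 mm along its +x, at z = 46 mm, axis along y. Turned up to 0.15 rad in the rack
- vial_3_cap (a joint): that vial's cap, a white disc 32 mm across, 5 mm thick, with an 11 mm wide thumb tab in front, tip 40 mm from the hinge. Angle (rad): 0 shut (top 59.5 mm above the worktop), open caps start at 1.6 to 2.2, leaning back from the robot; stop at 2.3. The stiff hinge stays where it is left; moving it takes 0.7 N at the tab, 1.5 N at its middle
- vial_4: clear specimen vial, 28 mm across, 46 mm high, standing loose in one of the rack's holes (which one changes), on the hole's floor 8 mm above the rack's underside: its rim is 54 mm above the worktop. Origin: centre of its underside, x to its back. Its cap's hinge is at the back of the rim, 16.5 mm along its +x, at z = 46 mm, axis along y. Turned up to 0.15 rad in the rack
- vial_4_cap (a joint): that vial's cap, a white disc 32 mm across, 5 mm thick, with an 11 mm wide thumb tab in front, tip 40 mm from the hinge. Angle (rad): 0 shut (top 59.5 mm above the worktop), open caps start at 1.6 to 2.2, leaning back from the robot; stop at 2.3. The stiff hinge stays where it is left; moving it takes 0.7 N at the tab, 1.5 N at its middle
- dry_box: dry box, fixed to the worktop: grey base 190 (x, depth) x 260 (y, width) x 80 mm high, front to the robot, a round humidity dial in front; on it a glazed aluminium-framed lid 10 mm thick (underside at z = 83 mm). Origin: centre of the underside; x to its back, y to its left, z up. It turns up to 0.12 rad either way
- lid_hinge (a point): middle of the lid's hinge line, at the back top edge of the box (box frame 95, 0, 88 mm); the axis runs along the box's y
- dry_lid (a joint): opening angle of the lid (rad): 0 shut, 1.05 = 60 degrees; its front edge swings up and back; stop at 1.48. It weighs 0.45 kg in all and always falls shut when let go; about 2 N at the bar carries it
- lid_handle: the round steel bar handle on the lid's front edge, a U of 12 mm rod fixed to the lid; its frame is the lid's: origin on the hinge, at the lid's underside, -x towards the lid's front edge
- lid_bar (a point): middle of the handle's straight bar, which runs along the box's y for about 80 mm, 45 mm in front of the lid's front edge and 235 mm from the hinge line, with free air round it; left of the middle of the box (box frame -140, 46, 88 mm when shut)
- box_catch (a joint): travel of the sliding catch on the front of the box (m): about 0 shut (its bolt lies over the lid's tongue and the lid cannot lift), 0.024 fully back; it slides to the box's right (its -y), with 1.5 N of friction, and stays. The tongue is free from 0.020 on
- catch_knob (a point): centre of the top of the catch's round upright knob, 13 mm across, standing at z = 101 to 120 mm, right of the middle of the box, 13 mm in front of its front wall (box frame -108, -71, 120 mm when shut). Beside it along its travel two flat guide straps over the bolt reach up to z = 98 mm; the lid's top is at 93 mm
- loupe: bystander: black loupe, 38 mm across and high, origin at its underside
- tweezers: bystander: steel tweezers, 123 mm long, lying in front
- steel_sample_1: bystander: steel cylinder 42 mm across, 22 high
- steel_sample_4: bystander: steel cylinder 40 mm across, 24 high
- mount_4: bystander: black moulded specimen, 30 mm across, 16 high
- mount_1: bystander: black moulded specimen, 30 mm across, 16 high
- ref_block_2: bystander: flat steel block 38 x 60 x 13 mm
- tape_1: bystander: roll of tape, 96 mm across, 25 high
Things that resemble listed ones, but are neither listed nor needed, are in the scene too. What is shaped like the vial_2 but pink is not meant. What is shaped like the vial_3 but green is not meant.

How it is judged:
On the way, in this order (a step that is already met when the one before it is completed fails the run):
1. all four vial caps are shut while the box is still shut (value of joint each of vial_1_cap, vial_2_cap, vial_3_cap, vial_4_cap below 0.1 rad and value of joint dry_lid below 0.05 rad), for 0.2 s.
2. the catch is slid back while the lid is still down (value of joint box_catch above 0.0195 m and value of joint dry_lid below 0.1 rad), for 0.2 s.
3. the lid is being lifted by its handle (value of joint dry_lid above 0.35 rad and contact force between the fingers and lid_handle above 0.3 N), for 0.1 s.
At the end, for the whole second after the job is handed in: The lid stands still between 52 and 68 degrees (60 +/- 8), carried by the fingers on its bar handle (more than 0.5 N on it); the catch is back (at least 19.5 mm); all four caps are shut (less than 0.1 rad) and the four vials stand upright on the floors of their holes (value of joint dry_lid between 0.907 and 1.187 rad and velocity of joint dry_lid between -0.08 and 0.08 rad/s and contact force between the fingers and lid_handle above 0.5 N and value of joint box_catch above 0.0195 m and value of joint each of vial_1_cap, vial_2_cap, vial_3_cap, vial_4_cap below 0.1 rad and z of each of vial_1, vial_2, vial_3, vial_4 in the frame of vial_rack below 0.012 m and angle between each of vial_1, vial_2, vial_3, vial_4's own z axis and vertical below 0.12 rad); the arm keeps its last pose, push and grip.
It fails at once if the lid is opened wider than 78 degrees (value of joint dry_lid above 1.36 rad).
It fails at once if a vial is lifted out of the rack or tipped (z of any of vial_1, vial_2, vial_3, vial_4 in the frame of vial_rack above 0.025 m or angle between any of vial_1, vial_2, vial_3, vial_4's own z axis and vertical above 0.35 rad).
It fails at once if the rack is pushed more than 40 mm (distance of vial_rack from where it was at the start of the episode above 0.04 m).
It fails at once if a bystander is moved more than 30 mm (distance of any of loupe, tweezers, steel_sample_1, steel_sample_4, mount_4, mount_1, ref_block_2, tape_1 from where it was at the start of the episode above 0.03 m).
It also fails if it takes over 54 s, if anything falls off the work surface, if the arm or the gripper's body presses on something with over 40 N, if the wrist force passes 120 N, or if a joint passes its speed limit or range.

## Working session

There is one attempt and no reset: what is moved stays moved. The work goes in short steps, Python scripts to look and compute and a shell command to move; the robot and the scene stay as the last step left them, time stands still between calls to the robot, and variables do not carry over. Pictures are saved under pics/ and viewed, at most 10 in all, crops included, and the job is handed in when it is done.

```bash
mkdir -p pics; cat > h.py <<'E'
from station import *
import numpy as np, cv2
from scipy.spatial.transform import Rotation as Ro
def pose():
    s=state(); return np.array(s["position"]),Ro.from_euler('xyz',s["orientation"]).as_matrix()
def cam(name):
    p,Rt=pose(); im,d=get_image(name); c=get_calibration(name)
    K=np.array(c["intrinsics"]);D=np.array(c["dist"])
    if name=="wrist":
        T=np.array(c["tool_from_camera"]); R=Rt@T[:3,:3]; t=Rt@T[:3,3]+p
    else:
        R=np.array(c["R"]).T; t=-R@np.array(c["t"])
    return im,d,K,D,R,t
def pts(C,mask):
    im,d,K,D,R,t=C
    v,u=np.nonzero(mask&(d>0)); 
    if len(u)==0: return np.zeros((0,3))
    n=cv2.undistortPoints(np.stack([u,v],1).astype(float)[:,None],K,D)[:,0]
    z=d[v,u].astype(float)
    return np.c_[n*z[:,None],z]@R.T+t
def proj(C,X):
    im,d,K,D,R,t=C; X=np.atleast_2d(X)
    return cv2.projectPoints((X-t)@R,np.zeros(3),np.zeros(3),K,D)[0][:,0]
def save(im,f): cv2.imwrite("pics/"+f,cv2.cvtColor(im,cv2.COLOR_RGB2BGR))
E
python3 - <<'E'
from h import *
print(state())
for n in ("top","side"):
    C=cam(n); save(C[0],n+"1.png"); print(n,C[5],C[4][:,2])
    for th in ("vial_rack","vial_1","vial_1_cap","dry_box","lid_bar","catch_knob","lid_handle","dry_lid"):
        for r in regions_of(n,th):
            P=pts(C,r["region"])
            if len(P): print(th,round(r["conf"],2),r["bbox"],np.median(P,0).round(3),np.percentile(P,2,0).round(3),np.percentile(P,98,0).round(3))
E
```

```text
{'clock': 0.0, 'qpos': array([-1.21320143,  0.69000346, -0.19452923,  1.56631011,  0.15732411,
        0.9025366 , -0.21508281]), 'dq': array([ 2.16984997e-04, -1.09372913e-03,  1.59382209e-04, -1.76211060e-03,
        1.69479002e-04,  7.73036831e-05,  2.25861733e-03]), 'joint_torque': array([ 6.84919305e-04, -5.27568197e+01, -1.26653317e+00, -1.53428257e+01,
       -5.25936764e-02,  6.62987106e-03,  1.68277470e-04]), 'position': array([0.19870045, 0.59190942, 0.23790733]), 'orientation': array([-3.13973652e+00,  1.46102507e-04,  2.81792205e+00]), 'force': array([-0.39207896,  0.7300474 ,  0.47574991]), 'ft_torque': array([-0.05667627,  0.05961771,  0.03036774]), 'finger_force': 0.0, 'finger_gap': 0.08811696732843026}
top [0.40318257 0.00321522 1.80876862] [ 0.0810467  -0.00443727 -0.99670043]
vial_rack 0.86 [370.6, 199.9, 57.8, 30.4] [ 0.474 -0.315  0.018] [ 0.435 -0.409 -0.001] [ 0.529 -0.208  0.066]
vial_1 0.62 [401.6, 209.4, 7.4, 9.9] [ 0.49  -0.331  0.045] [ 0.47  -0.346  0.008] [ 0.507 -0.315  0.093]
vial_1 0.6 [414.3, 240.1, 13.5, 12.9] [ 0.372 -0.375  0.054] [ 0.361 -0.392  0
[... 2070 characters left out ...]
0.471 -0.245  0.058] [ 0.458 -0.254  0.034] [ 0.49  -0.23   0.062]
dry_box 0.97 [267.4, 171.0, 84.0, 61.8] [0.565 0.06  0.09 ] [ 0.465 -0.013  0.009] [0.676 0.244 0.097]
dry_box 0.72 [269.6, 253.3, 23.4, 7.5] [ 0.374 -0.048  0.004] [ 0.35  -0.078 -0.   ] [ 0.396 -0.02   0.011]
lid_bar 0.58 [265.4, 181.9, 24.8, 17.6] [0.477 0.197 0.091] [ 0.448  0.129 -0.001] [0.533 0.378 0.096]
lid_handle 0.72 [366.9, 278.0, 7.6, 13.3] [ 0.502 -0.329  0.072] [ 0.497 -0.341  0.057] [ 0.507 -0.317  0.088]
lid_handle 0.45 [269.2, 169.7, 84.0, 47.7] [0.581 0.117 0.092] [ 0.458 -0.007  0.087] [0.68  0.248 0.096]
dry_lid 0.72 [270.2, 169.7, 86.0, 45.5] [0.581 0.115 0.092] [ 0.46  -0.007  0.087] [0.68  0.245 0.096]
```

```bash
python3 - <<'E'
import cv2,numpy as np
t=cv2.imread("pics/top1.png")[140:260,230:450]; s=cv2.imread("pics/side1.png")[155:345,250:410]
a=cv2.resize(t,None,fx=2.7,fy=2.7,interpolation=2); a=cv2.resize(t,(500,273),interpolation=2)
b=cv2.resize(s,(500,594),interpolation=2)[:, :]
o=np.zeros((594,800,3),np.uint8); o[:594,300:]=b
a=cv2.resize(t[:,130:],(300,400),interpolation=2); o[:400,:300]=a
cv2.imwrite("pics/c1.png",o)
E
```

```text
(no output)
```

View pics/c1.png

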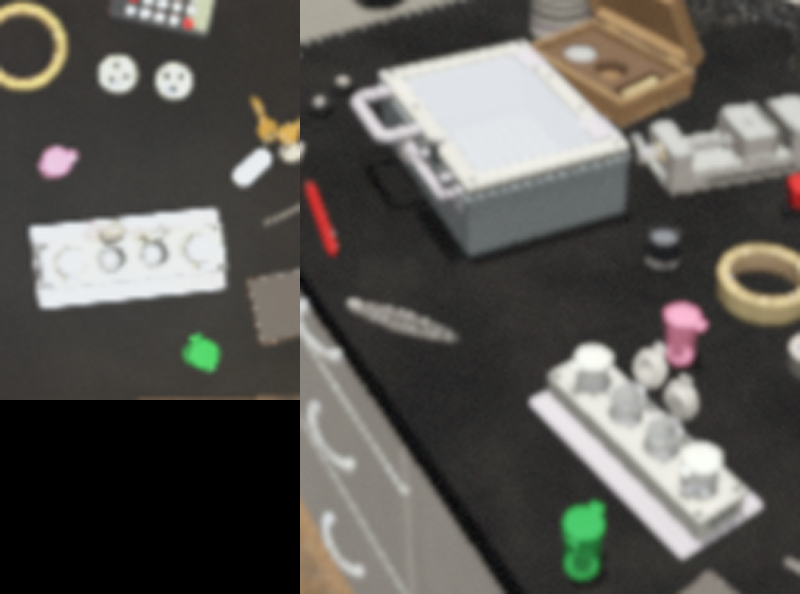

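View pics/top1.png

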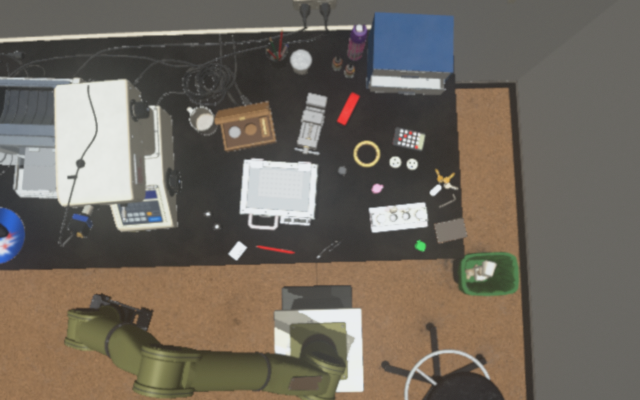

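The middle two caps (top-image columns ~393 and ~405) stand open, the box is shut with its handle at column ~265, and the green and pink look-alikes stand apart. Moving over the rack.

```bash
python3 -m crank '[20,-58,5,0.05,88, 40,-116,10,0.1,88, 65,-172,20,0.15,88, 110,-212,30,0.2,70, 150,-258,40,0.25,50, 175,-315,50,0.3,30, 200,-372,50,0.35,30, 215,-432,50,0.41,30, 222,-492,50,0.41,30, 228,-552,50,0.41,30]'
python3 -m crank '[0,-60,0,0,30, 5,-120,0,0,30, 10,-180,0,0,30, 15,-240,0,0,30, 18,-300,0,0,30, 18,-345,0,0,30, 18,-345,0,0,30]' 
python3 - <<'E'
from h import *
c=get_calibration("wrist");print(np.array(c["tool_from_camera"]).round(3))
C=cam("wrist"); save(C[0],"w1.png"); print(C[5],state()["qpos"].round(2))
for th in ("vial_rack","vial_1","vial_1_cap"):
    for r in regions_of("wrist",th):
        P=pts(C,r["region"])
        if len(P): print(th,round(r["conf"],2),r["bbox"],np.median(P,0).round(3),np.percentile(P,2,0).round(3),np.percentile(P,98,0).round(3))
E
```

```text
clock: 2.15
position: [0.4272, 0.0386, 0.289]
orientation: [3.141, 0.001, -3.056]
force: [0.8, -0.2, 0.6]
finger_gap: 0.03
finger_force: 0.0
clock: 3.02
position: [0.4437, -0.3089, 0.2884]
orientation: [-3.14, -0.0, -3.063]
force: [0.8, 1.4, -0.7]
finger_gap: 0.0301
finger_force: 0.0
[[ 0.    -0.963 -0.27   0.068]
 [ 1.    -0.     0.     0.002]
 [-0.    -0.27   0.963 -0.147]
 [ 0.     0.     0.     1.   ]]
[ 0.37544829 -0.31181256  0.435     ] [ 0.72  0.52 -0.32  1.76  0.2   0.89  1.96]
vial_rack 0.78 [258.6, 158.4, 127.6, 60.4] [ 0.461 -0.307  0.029] [ 0.432 -0.406  0.004] [ 0.524 -0.209  0.032]
vial_1 0.93 [257.0, 185.8, 23.6, 26.0] [ 0.481 -0.375  0.06 ] [ 0.464 -0.389  0.028] [ 0.5   -0.363  0.061]
vial_1 0.9 [322.6, 185.0, 25.5, 45.3] [ 0.49  -0.281  0.055] [ 0.464 -0.296  0.01 ] [ 0.512 -0.268  0.083]
vial_1 0.86 [291.4, 184.4, 23.2, 41.8] [ 0.493 -0.328  0.053] [ 0.467 -0.343  0.011] [ 0.506 -0.313  0.089]
vial_1 0.7 [359.1, 184.2, 22.7, 25.7] [ 0.471 -0.238  0.06 ] [ 0.453 -0.251  0.029] [ 0.491 -0.223  0.061]
vial_1 0.59 [262.7, 99.8, 26.9, 33.6] [ 0.372 -0.375  0.052] [ 0.355 -0.395  0.001] [ 0.39  -0.362  0.053]
vial_1 0.21 [358.0, 180.4, 22.5, 30.4] [ 0.472 -0.237  0.06 ] [ 0.452 -0.25   0.056] [ 0.489 -0.223  0.061]
vial_1_cap 0.67 [258.6, 185.5, 21.2, 28.2] [ 0.483 -0.377  0.06 ] [ 0.463 -0.39   0.056] [ 0.499 -0.363  0.061]
```

View pics/w1.png

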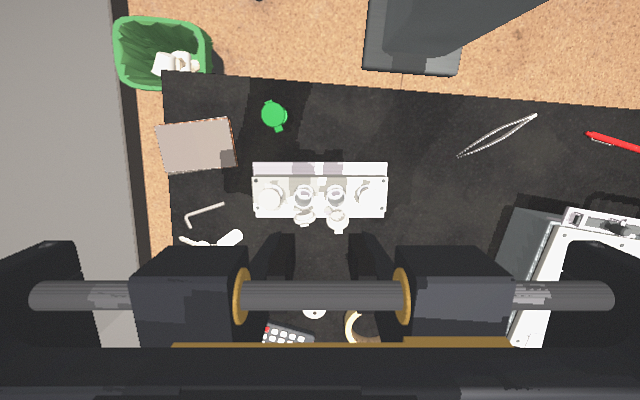

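The wrist view shows the two middle caps open (at about (304,215) and (336,220)), the rack square to the gripper; I go behind both caps with the fingers spaced 47 mm apart.

```bash
python3 -m crank '[60,4,0,0,30, 111,8,-40,0,30, 111,8,-100,0,30, 111,8,-160,0,30, 111,8,-210,0,30, 111,8,-210,0,30]' 
python3 -m crank '[-10,-1,0,0,30, -20,-2,0,0,30, -30,-2,0,0,30, -40,-3,0,0,30, -50,-4,0,0,30, -60,-4,0,0,30, -70,-5,0,0,30, -78,-6,0,0,30, -78,-6,0,0,30]'
python3 - <<'E'
from h import *
C=cam("side"); save(cv2.resize(C[0][230:350,290:450],(800,600),interpolation=cv2.INTER_CUBIC),"s2.png")
E
```

```text
clock: 3.98
position: [0.5535, -0.2934, 0.0755]
orientation: [3.137, -0.007, -3.052]
force: [0.1, 0.5, 1.2]
finger_gap: 0.03
finger_force: 0.0
clock: 5.1
position: [0.4759, -0.3026, 0.0784]
orientation: [3.141, -0.003, -3.056]
force: [-0.3, 0.0, 1.5]
finger_gap: 0.0301
finger_force: 0.4
```

View pics/s2.png

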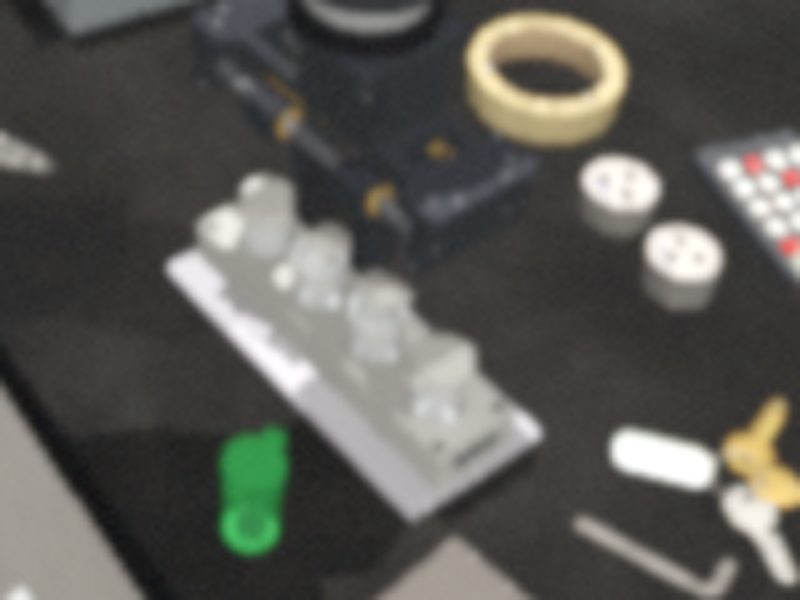

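The caps appear swept forward with the fingers over them; now press straight down.

```bash
python3 -m crank '[0,-3,-5,0,30, 0,-3,-10,0,30, 0,-3,-15,0,30, 0,-3,-18,0,30, 0,-3,-20,0,30, 0,-3,-20,0,30]' 
python3 -m crank '[0,0,-2,0,30, 0,0,-3,0,30, 0,0,-3,0,30]'
```

```text
clock: 5.9
position: [0.4763, -0.3051, 0.0601]
orientation: [3.141, -0.003, -3.056]
force: [-6.5, 2.8, 19.7]
finger_gap: 0.0301
finger_force: 9.3
clock: 6.28
position: [0.4763, -0.3052, 0.0597]
orientation: [-3.14, -0.003, -3.056]
force: [-11.8, 5.6, 43.0]
finger_gap: 0.0301
finger_force: 21.3
```

```bash
python3 -m crank '[0,0,20,0,30, -10,0,80,0,30, -25,0,140,0,30, -35,0,200,0,30, -35,0,230,0,30]' 
python3 - <<'E'
from h import *
C=cam("wrist"); save(C[0],"w3.png"); a=C[0][130:260,220:420]
for r in regions_of("wrist","vial_1"):
    P=pts(C,r["region"]); P=P[P[:,2]>.05]
    if len(P): print(round(r["conf"],2),r["bbox"],np.median(P,0).round(3),np.percentile(P,2,0).round(3),np.percentile(P,98,0).round(3))
C=cam("side"); b=C[0][260:340,300:420]
save(np.hstack([cv2.resize(a,(400,260),interpolation=2),cv2.resize(b,(390,260),interpolation=2)]),"c3.png")
E
```

```text
clock: 6.9
position: [0.4437, -0.3062, 0.289]
orientation: [-3.139, 0.004, -3.056]
force: [-0.1, -0.7, -0.9]
finger_gap: 0.0301
finger_force: 0.0
0.89 [258.6, 180.6, 22.2, 29.1] [ 0.483 -0.376  0.06 ] [ 0.464 -0.389  0.056] [ 0.501 -0.363  0.061]
0.89 [322.2, 182.4, 22.0, 29.0] [ 0.476 -0.284  0.06 ] [ 0.456 -0.297  0.056] [ 0.494 -0.269  0.062]
0.7 [260.3, 97.0, 29.2, 36.9] [ 0.372 -0.375  0.052] [ 0.357 -0.39   0.05 ] [ 0.39  -0.362  0.054]
0.68 [490.5, 205.7, 148.8, 141.8] [0.507 0.021 0.091] [ 0.462 -0.007  0.053] [0.663 0.12  0.115]
0.66 [358.5, 182.0, 21.7, 26.8] [ 0.472 -0.237  0.06 ] [ 0.452 -0.251  0.056] [ 0.49  -0.223  0.062]
0.59 [290.7, 181.5, 21.9, 28.2] [ 0.479 -0.329  0.06 ] [ 0.462 -0.342  0.056] [ 0.496 -0.316  0.062]
0.18 [344.3, 308.0, 36.9, 33.0] [ 0.423 -0.297  0.371] [ 0.423 -0.297  0.37 ] [ 0.423 -0.297  0.371]
```

View pics/c3.png

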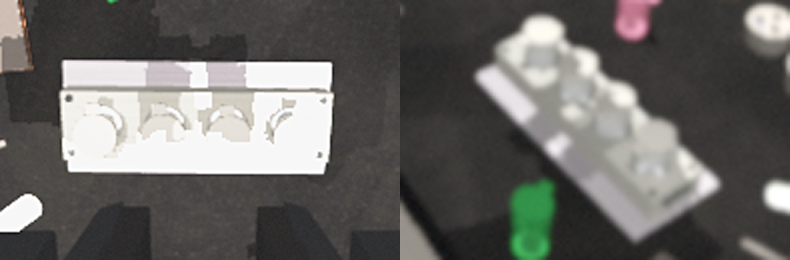

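All four caps read 0.060 m top height and look shut. On to the box.

```bash
python3 -m crank '[0,60,0,-0.17,10, 0,120,0,-0.35,0, 0,180,0,-0.53,0, 0,240,0,-0.71,0, 0,290,0,-0.89,0, 0,330,0,-1.07,0, 0,350,0,-1.25,0, 0,366,0,-1.43,0, 0,366,0,-1.57,0, 0,366,0,-1.57,0]' 
python3 - <<'E'
from h import *
def ang(P):
    c,(w,h),a=cv2.minAreaRect((P[:,:2]*1000).astype(np.float32)); return c,(w,h),a
print(state()["qpos"].round(2))
for n in ("wrist","top"):
    C=cam(n)
    if n=="wrist": save(C[0],"w4.png")
    for th in ("dry_box","dry_lid","lid_bar","catch_knob","box_catch"):
        for r in regions_of(n,th)[:3]:
            P=pts(C,r["region"])
            if len(P): print(n,th,round(r["conf"],2),r["bbox"],np.median(P,0).round(3),np.percentile(P,2,0).round(3),np.percentile(P,98,0).round(3), ang(P[(P[:,2]>.085)&(P[:,2]<.105)]) if (P[:,2]>.085).sum()>5 else "")
C=cam("wrist"); P=pts(C,np.ones((400,640),bool)); 
K=P[(P[:,2]>.112)&(P[:,2]<.130)&(P[:,0]>.42)&(P[:,0]<.52)]; print("knob",len(K),K.mean(0),K.min(0),K.max(0))
H=P[(P[:,2]>.085)&(P[:,2]<.1)&(P[:,0]>.41)&(P[:,0]<.47)&(P[:,1]>.1)]; print("bar",len(H))
if len(H)>9: print(H.mean(0),H.min(0),H.max(0),np.polyfit(H[:,1],H[:,0],1))
E
```

```text
clock: 8.3
position: [0.4422, 0.0607, 0.2843]
orientation: [-3.139, 0.001, 1.66]
force: [-0.1, 0.2, -0.2]
finger_gap: 0.0006
finger_force: 0.0
[-0.29  0.39  0.07  2.02 -0.04  0.73 -0.1 ]
wrist dry_box 0.91 [329.8, 2.7, 241.6, 246.7] [0.578 0.148 0.091] [0.46  0.008 0.08 ] [0.682 0.253 0.096] ((567.947021484375, 130.22706604003906), (260.0743103027344, 248.15899658203125), 84.37576293945312)
wrist dry_lid 0.59 [331.5, 0.0, 239.3, 246.5] [0.584 0.151 0.091] [0.459 0.007 0.089] [0.682 0.253 0.095] ((566.026611328125, 129.9438018798828), (260.00225830078125, 244.53985595703125), 84.70706176757812)
wrist lid_bar 0.88 [330.4, 25.1, 63.4, 105.0] [0.461 0.195 0.094] [0.448 0.134 0.089] [0.502 0.235 0.096] ((474.78729248046875, 186.0311279296875), (105.99583435058594, 52.5478401184082), 83.90357971191406)
wrist catch_knob 0.76 [341.2, 141.4, 21.2, 65.4] [0.475 0.071 0.096] [0.467 0.035 0.091] [0.483 0.11  0.121] ((475.62396240234375, 72.35946655273438), (78.26365661621094, 12.130329132080078), 84.47142028808594)
wrist box_catch 0.75 [337.5, 142.2, 24.7, 64.8] [0.475 0.07  0.096] [0.467 0.035 
[... 618 characters left out ...]
0.004] [0.507 0.245 0.1  ] ((467.9995422363281, 203.5993194580078), (94.24164581298828, 42.311126708984375), 48.903167724609375)
top lid_bar 0.45 [247.2, 215.9, 23.4, 13.6] [0.46  0.212 0.094] [0.448 0.157 0.085] [0.502 0.23  0.1  ] ((464.7704772949219, 201.01467895507812), (91.23905944824219, 38.90823745727539), 52.24444580078125)
top box_catch 0.36 [377.0, 214.1, 9.8, 10.3] [ 0.473 -0.236  0.061] [ 0.458 -0.25   0.029] [ 0.487 -0.225  0.068] 
knob 103 [0.47429934 0.06630867 0.11917055] [0.46866053 0.05943742 0.11228477] [0.48032478 0.07209784 0.12181626]
bar 1166
[0.45667388 0.18370126 0.09320148] [0.44517182 0.10093661 0.08713392] [0.46994487 0.23686763 0.09689977] [0.02971697 0.45121483]
```

View pics/w4.png

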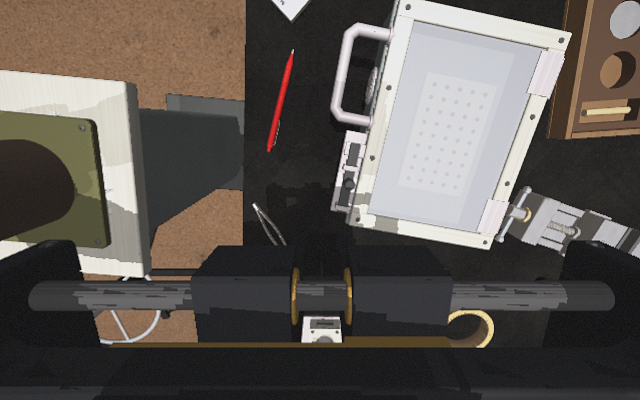

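The wrist view shows the knob at ~(349,184) and the bar at ~(343,75); box yaw ≈ -0.098. Descend left of the knob and push it along box -y.

```bash
python3 -m crank '[35,31,-30,-0.187,0, 35,31,-90,-0.187,0, 35,31,-150,-0.187,0, 35,31,-178,-0.187,0, 35,31,-178,-0.187,0, 35,31,-178,-0.187,0]' 
python3 -m crank '[-1,-9,0,0,0, -1,-15,0,0,0, -2,-20,0,0,0, -3,-25,0,0,0, -3,-30,0,0,0, -3,-34,0,0,0, -4,-35,0,0,0, -4,-35,0,0,0]'
```

```text
clock: 9.7
position: [0.4787, 0.0916, 0.1087]
orientation: [3.14, -0.001, 1.471]
force: [0.4, 0.5, 0.4]
finger_gap: 0.0006
finger_force: 0.0
clock: 10.7
position: [0.4736, 0.0563, 0.1076]
orientation: [-3.141, 0.0, 1.471]
force: [0.1, 0.3, -0.3]
finger_gap: 0.0006
finger_force: 0.2
```

```bash
python3 -m crank '[0,-1,0,0,0, 0,-2,0,0,0, 0,-3,0,0,0, 0,-3,0,0,0]' ; python3 -m crank '[0,-1,0,0,0, 0,-2,0,0,0, 0,-2,0,0,0]'
```

```text
clock: 11.2
position: [0.4736, 0.0558, 0.1077]
orientation: [-3.141, -0.002, 1.473]
force: [-0.2, 6.7, 0.8]
finger_gap: 0.0004
finger_force: 3.2
clock: 11.58
position: [0.4736, 0.0556, 0.1077]
orientation: [-3.141, -0.005, 1.475]
force: [-0.6, 10.6, 0.5]
finger_gap: 0.0003
finger_force: 5.1
```

The catch is hard against its stop (10 N). Up and over to the handle.

```bash
python3 -m crank '[0,4,0,0,0, 0,4,50,0,10, -10,40,110,0,36, -18,80,150,0,36, -18,100,150,0,36, -18,100,150,0,36]'
python3 - <<'E'
from h import *
C=cam("wrist"); save(C[0],"w5.png"); P=pts(C,np.ones((400,640),bool)); print(state()["position"])
y=np.array([np.sin(.098),np.cos(.098)]); x=np.array([y[1],-y[0]])
k=np.array([.4743,.0663])
b=np.c_[(P[:,:2]-k)@x*1000-108,(P[:,:2]-k)@y*1000-71]
m=(P[:,2]>.086)&(P[:,2]<.1)&(b[:,1]>18)&(b[:,1]<74)&(b[:,0]>-160)&(b[:,0]<-120)
H=b[m];Q=P[m]; print(len(H)); i=Q[:,2]>Q[:,2].max()-.003
print("bar box x",H[:,0].min(),H[:,0].max(),H[i,0].mean(),"z",Q[:,2].max(), "slope",np.polyfit(H[:,1],H[:,0],1))
m=(P[:,2]>.086)&(P[:,2]<.1)&(b[:,0]>-148)&(b[:,0]<-136)&(b[:,1]>-20)&(b[:,1]<110); print("y ext",b[m,1].min(),b[m,1].max())
for xx in(-140,H[i,0].mean()): print(k+x*(xx+108)/1000+y*(46+71)/1000)
m=(P[:,2]>.112)&(P[:,2]<.125)&(abs(b[:,0]+108)<12)&(b[:,1]<-50); print("knob",b[m].mean(0),m.sum())
E
```

```text
clock: 12.32
position: [0.4556, 0.1524, 0.258]
orientation: [3.141, -0.0, 1.473]
force: [0.1, 0.0, -0.4]
finger_gap: 0.0356
finger_force: 0.0
[0.45537457 0.1506148  0.25745503]
557
bar box x -144.9408857232422 -133.47712395041077 -139.31129234481276 z 0.096361486001875 slope [ 4.05641051e-03 -1.39266037e+02]
y ext 0.26120045905278744 95.30369797974788
[0.4539012 0.1858696]
[0.4545866  0.18580221]
knob [-107.4786381   -88.93533012] 50
```

View pics/w5.png

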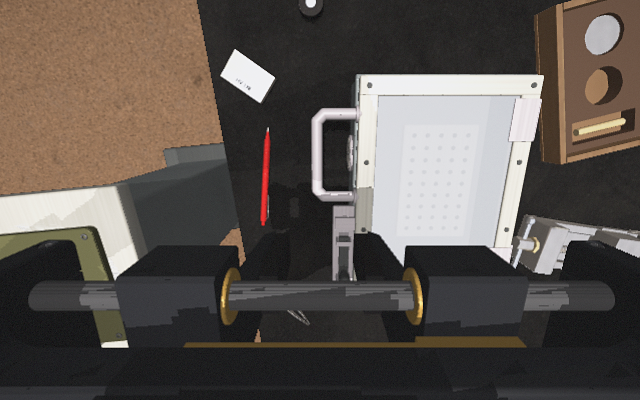

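Wrist view: handle bar clear at ~(318,152), catch drawn back behind the gripper. Descend over the bar and grip.

```bash
python3 -m crank '[-1,33,0,0,36, -1,35,-60,0,36, -1,35,-120,0,36, -1,35,-170,0,36, -1,35,-186,0,36, -1,35,-186,0,36]' 
python3 -m crank '[0,0,0,0,10, 0,0,0,0,5, 0,0,0,0,0, 0,0,0,0,0, 0,0,0,0,0]' 12
```

```text
clock: 13.12
position: [0.4546, 0.185, 0.0713]
orientation: [-3.14, 0.002, 1.469]
force: [0.9, 0.1, 0.7]
finger_gap: 0.0361
finger_force: 0.0
clock: 13.75
position: [0.4539, 0.187, 0.0728]
orientation: [-3.141, -0.0, 1.472]
force: [-3.1, 0.8, 9.1]
finger_gap: 0.0115
finger_force: 12.0
```

```bash
python3 -m crank '[0,0,10,0,0, 1,0,20,0,0, 2,0,31,0,0, 4,0,41,0,0, 4,0,41,0,0]' 15
```

```text
clock: 14.38
position: [0.458, 0.1865, 0.1135]
orientation: [-3.14, 0.0, 1.471]
force: [-3.2, 1.8, -1.8]
finger_gap: 0.0115
finger_force: 15.0
```

```bash
python3 -m crank '[4,0,20,0,0, 11,-1,40,0,0, 18,-2,59,0,0, 28,-3,77,0,0, 39,-4,94,0,0, 51,-5,110,0,0, 65,-6,125,0,0, 80,-8,139,0,0, 97,-9,152,0,0, 114,-11,163,0,0]'
python3 -m crank '[0,0,0,0,0, 0,0,0,0,0, 0,0,0,0,0, 0,0,0,0,0]'
python3 - <<'E'
from h import *
k=np.array([.4743,.0663]); y=np.array([np.sin(.098),np.cos(.098)]); x=np.array([y[1],-y[0]])
p=state()["position"]; bx=(p[:2]-k)@x*1000-108; print("angle", np.degrees(np.arctan2(p[2]*1000+17-88,95-bx)), np.hypot(p[2]*1000+17-88,95-bx))
C=cam("wrist")
for r in regions_of("wrist","vial_1"):
    P=pts(C,r["region"])
    if len(P): print(round(r["conf"],2),r["bbox"],np.median(P,0).round(3),P.max(0).round(3))
S=cam("side"); save(np.hstack([cv2.resize(S[0][150:350,240:420],(540,600),interpolation=2),cv2.resize(C[0],(260,600))]),"c6.png")
P=pts(S,np.ones((400,640),bool))
b=np.c_[(P[:,:2]-k)@x*1000-108,(P[:,:2]-k)@y*1000-71]
m=(abs(b[:,1])<110)&(b[:,0]>-60)&(b[:,0]<100)&(P[:,2]>.11)&(P[:,2]<.28)
s=[np.degrees(np.arctan2(1000*P[m,2]-88,95-b[m,0]))]; print(m.sum(),np.percentile(s,[10,25,50,75,90]))
m=(P[:,2]>.108)&(P[:,2]<.125)&(abs(b[:,0]+108)<12)&(b[:,1]<-50)&(b[:,1]>-115); print("knob",m.sum(),b[m].mean(0) if m.sum() else 0)
E
```

```text
clock: 15.62
position: [0.5727, 0.1753, 0.2772]
orientation: [-3.141, -0.0, 1.47]
force: [-3.3, 0.7, 2.5]
finger_gap: 0.0112
finger_force: 15.0
clock: 16.12
position: [0.5729, 0.1753, 0.2772]
orientation: [3.141, -0.001, 1.47]
force: [-5.0, 0.9, 6.0]
finger_gap: 0.011
finger_force: 15.0
angle 60.73765155652147 236.32515763827183
378 [59.4827108  60.2556399  61.00325131 61.88525666 62.93767635]
knob 16 [-105.57119348 -100.12483044]
```

View pics/c6.png

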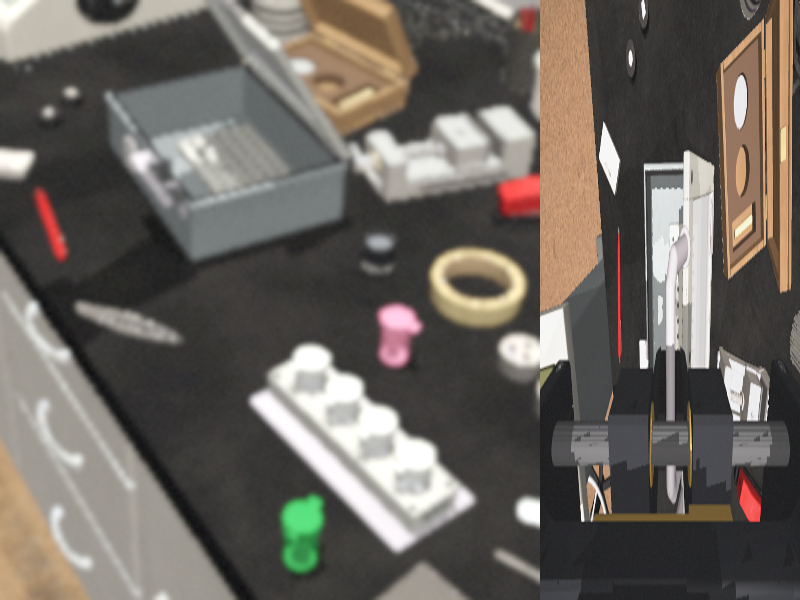

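The lid stands at ~61° held by the bar, all caps are shut, and the bystanders are unmoved; one steadiness check, then hand in.

```bash
python3 -m crank '[0,0,0,0,0, 0,0,0,0,0, 0,0,0,0,0, 0,0,0,0,0, 0,0,0,0,0, 0,0,0,0,0, 0,0,0,0,0, 0,0,0,0,0]' && python3 -c "
from station import *
print(hand_in())"
```

```text
clock: 17.27
position: [0.5729, 0.1753, 0.2772]
orientation: [3.141, -0.001, 1.47]
force: [-5.2, -0.6, 6.7]
finger_gap: 0.0114
finger_force: 15.0
the job is handed in; nothing more can be done
None
```

Handed in at about 17 s: all four vial caps are shut, the catch is slid fully back, and the lid is held still by its handle at about 61°; I don't have the judge's result.

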